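# Seat the drilling template on its index pin

### The arm

A 7-joint arm with a two-finger parallel gripper is mounted at the origin on the work surface. World frame = base frame: x ahead of the robot, y to its left, z up, the work surface at z = 0. Lengths are in m, angles in degrees, forces in N, time in s.
With the tool pointing down it reaches from about 0.425 to 0.875 m from the base axis. Payload 4.7 kg.
Tool frame: the origin (TCP) lies at the very end of the fingers, on their centre line; the grasp point (between the pads) lies 19 mm behind it (hold_point_z is the distance from the TCP to the grasp point, in m); z points along the fingers, y is the direction in which the jaws open and shut (so a half turn about z gives the same grasp; the last joint's range is limited). The gripper opens to 85 mm and grips with 20 to 120 N. Pads are 22 mm wide; open, the fingers measure 114 mm over their backs; the gripper's body (76 mm by 85 mm) begins 54 mm behind the grasp point. The pads swing forward as they close: fully open they stand 13 mm farther back than shut.
Start: joints at [68.417, 18.392, -4.016, 83.108, 1.295, 78.541, -3.26], TCP at [0.248, -0.601, 0.231] pointing down, gripper open.
Joint ranges: [-163.93, 163.93], [-17.29, 119.83], [-79.2, 71.16], [3.27, 140.29], [-89.18, 269.18], [5.43, 117.66], [-154.24, 154.24]. Speed limits (degrees/s): [147.25, 147.25, 180, 180, 180, 180, 180].

### API

Orientations are given as a 3x3 rotation matrix whose columns are the frame's x, y, z axes.
In Python, from workcell import sense, capture, hand_in, hold_point_z gives the robot as it stands.
- The arm moves only by the shell command python3 -m handwheel 'ROWS' [OPENING] [FORCE]. ROWS is JSON, a list that holds one entry, the list of rows, each a list of 4 numbers: the shift along the tool's x, y, z in mm, then the turn about the tool's z in units of 6 degrees (1.0 is 6 degrees). In form: [[[x, y, z, spin], ...]]. A call has 1 to 20 rows; each row is the pose to reach, as a shift and turn from the pose commanded when the call began, along the tool's axes at that moment; what a row does not reach only later rows make up. A row lasts 1/12 s, in which the tool goes at most 41.7 mm and 7.16 degrees, less where a joint would pass 70% of its speed; a pose out of reach is approached as far as the arm can. A call with a gripper value outside its range is refused whole. OPENING is the closure in counts, from 0 (fully open) to 255 (shut), set as the call begins (- or left out, the last holds). The fingers move at their own pace and stop on an object; FORCE is the grip in N (left out, the last holds). Time passes only in rows, so rows that repeat a pose let the fingers close. It gives the time, the measured TCP pose, the force and the opening at its end, in the units of the state.
- sense(): the state, without advancing time (a new reading comes with each control period).
- capture(name): name is "side" or "top"; returns a dict with "frame" (480x640x3 uint8, red, green, blue), "z_map" (480x640 float32, m along the optical axis (not along the pixel's ray), 0 where there is no reading), "vfov" (degrees; the focal length in pixels is half the picture's height over the tangent of half this angle, whatever the lens; pixels are square), "cx", "cy" (the principal point, pixels), "distortion" ([k1, k2, p1, p2, k3] as OpenCV has them; the pictures are not rectified), "R" (3x3) and "t" (3): a world point X has camera coordinates R X + t. Camera axes: x right, y down, z forward; pixel columns grow to the right and rows downward; lengths in m; the calibration is good to about 2 mm. A picture is of the moment at which its call begins.
- hand_in(): hands the job in, once; it reports no verdict.
The state is a dict: "time": time; "joints": joint angles; "qd": joint speeds; "joint_torque": joint torques, N m; "eef_pos": TCP position; "tcp_rot": TCP orientation; "contact_force": force on the tool from outside, world axes, zero at the start; "ft_torque": the same for the moment, N m; "opening": finger opening in m.
Only numpy, scipy, OpenCV 4.12 (cv2) and the standard library are available. Lean on these libraries where they do the work, as an engineer would, in place of code of your own. Each camera call takes 0.05 s, during which the arm holds its last target. There are 200 camera calls.

### The job

Set the drilling template on the cupboard side with its long edge against the stile, and feel it along the stile until its index hole drops over the steel pin. Leave it lying flat on the panel, hole fully down over the pin and long edge snug against the stile. Press only lightly all the way, so that the pin is not bent and the panel is not marked, and leave the other things alone.

Things in the scene. Friction and masses are not known exactly. Their poses are not given: they have to be found in the camera images.
- panel: Cream side panel of a wall cupboard, lying flat, held fast on the worktop, 290 (x) by 575 (y) by 18 mm thick: its face is at z = 18 mm. Origin: centre of the underside. z up, y along the stile, x away from it. The stile, a raised cream strip, runs along the whole edge at negative x. The row of small dark holes at x = 108 mm is the finished back row.
- pin_mark (a point): Where the index pin should stand on the panel's face: (-88, -120, 18) mm in the panel's frame, on a pencil line 37 mm from the fence. The firm upright steel pin, 8 mm in diameter, 7 mm high, tip bevelled 1 mm, was set by hand: it stands up to 10 mm either way from this mark along the panel's y (in x it is true), and is not itself measured.
- stile_face (a point): Mid-length point on the stile's inner side (the fence, which looks to +x) where it meets the panel's face: (-125, 0, 18) mm in the panel's frame, same axes. The stile is 20 mm thick, 575 mm long, and stands 22 mm above the panel's face, 40 mm above the worktop.
- template: Loose aluminium drilling template, lying on the panel: plate 95 (x) by 240 (y) by 8 mm, 0.4 to 0.65 kg, black grip bar on top. Origin: centre of the plate's underside; z up. Its long edge at x = -47.5 mm goes against the stile; seated, its axes point as the panel's. Besides the index hole it has six dark drill bushes, bore 5 mm, too small for the pin.
- index_hole (a point): Centre of the template's index hole at the plate's underside: 10 mm in diameter, right through, at (-10.5, -98, 0) mm in the template's frame, near its end at negative y and 37 mm from the edge for the stile. Fully home it lies at the height of the panel's face, the pin inside it.
- edge_mid (a point): Middle of the template's long edge that goes against the stile, at the plate's underside.
- grip_bar (a point): Centre of the black grip bar on the template: at (22, 0, 21) mm in the template's frame. The bar is 18 mm wide (x), 110 mm long (y) and 26 mm high; it stands on the plate (8 mm) and its top is 34 mm above the plate's underside. It is rigid and fast to the plate.
- bow_handle: Bystander: a satin steel bow cupboard handle, 146 mm long and 33 mm high, standing on its feet on the panel away from the stile. Origin: centre between its feet, underside. Not to be moved.
- pin_tray: Bystander: a small grey open tray with shelf pins, 85 x 120 x 35 mm, on the worktop to the robot's left of the panel. Origin: centre of its underside. Not to be moved.
- screwdriver: Bystander: a screwdriver lying on the worktop to the robot's right of the panel. Not to be moved.

How it is judged (in metres and radians):
At the end, for the whole second after the job is handed in: Template released and at rest, flat on the panel (underside within 1.5 mm of its face, tilt under 0.015 rad), index hole down over the pin (within 12.5 mm of the pin mark), long edge within 3 mm of the stile at its middle and parallel to it within 0.02 rad (horizontal distance between index_hole and pin_mark below 0.0125 m and z of index_hole in the frame of panel between 0.0165 and 0.0195 m and z of edge_mid in the frame of panel below 0.0195 m and angle between template's own z axis and vertical below 0.015 rad and x of edge_mid in the frame of stile_face below 0.003 m and angle between the y axis of template and the y axis of panel, either way round below 0.02 rad and linear speed of template below 0.01 m/s); the robot touches nothing.
It fails at once if with the hole near the pin (50 mm) and not yet down (underside over 2.5 mm above the face), the panel, stile or pin is loaded with more than 35 N (contact force between panel and anything else above 35 N and horizontal distance between index_hole and pin_mark below 0.05 m and z of index_hole in the frame of panel above 0.0205 m).
It fails at once if with the hole near the pin (50 mm), the panel, stile or pin is loaded with more than 80 N (forced, knocked, or the template dropped from well above the pin) (contact force between panel and anything else above 80 N and horizontal distance between index_hole and pin_mark below 0.05 m).
It fails at once if the bow handle is moved by more than 15 mm (distance of bow_handle from where it was at the start of the episode above 0.015 m).
It fails at once if the tray is moved by more than 15 mm (distance of pin_tray from where it was at the start of the episode above 0.015 m).
It fails at once if the screwdriver is moved by more than 15 mm (distance of screwdriver from where it was at the start of the episode above 0.015 m).
It also fails if it takes over 51 s, if anything falls off the work surface, if the arm or the gripper's body presses on something with over 40 N, if the wrist force passes 120 N, or if a joint passes its speed limit or range.

## Working session

There is one attempt and no reset: what is moved stays moved. The work goes in short steps, Python scripts to look and compute and a shell command to move; the robot and the scene stay as the last step left them, time stands still between calls to the robot, and variables do not carry over. Pictures are saved under pics/ and viewed, about 8 in all and at most 12, crops included, and the job is handed in when it is done.

```bash
mkdir -p pics; ls; python3 - <<'E'
from workcell import *
import cv2,pickle
s=sense();print({k:s[k] for k in('time','eef_pos','tcp_rot','contact_force','opening')})
for n in('side','top'):
    c=capture(n);pickle.dump(c,open(n+'.pkl','wb'));cv2.imwrite(f'pics/{n}0.png',c['frame'][:,:,::-1])
    print(n,c['vfov'],c['cx'],c['cy'],c['distortion'],c['R'],c['t'])
E
```

```text
pics
{'time': 0.0, 'eef_pos': array([ 0.24736687, -0.60049273,  0.2301968 ]), 'tcp_rot': array([[ 9.24572370e-01,  3.81005534e-01, -8.46396793e-04],
       [ 3.81006456e-01, -9.24570722e-01,  1.74930503e-03],
       [-1.16058799e-04, -1.93984174e-03, -9.99998112e-01]]), 'contact_force': array([-1.04031498,  0.16163706,  0.01115066]), 'opening': 0.08551446809067284}
side 54.648634760271435 315.85659652189617 247.02039503889222 [-0.11872306  0.          0.          0.          0.        ] [[-0.94985213 -0.31243299 -0.01290588]
 [-0.20843687  0.66337206 -0.71867349]
 [ 0.23309871 -0.67994349 -0.69522791]] [0.56542467 0.16303738 1.25638435]
top 50.50461296002069 323.7917717053905 247.92330378771263 [0.03642998 0.         0.         0.         0.        ] [[-5.27431022e-05 -9.99996593e-01 -2.61000429e-03]
 [-9.94414541e-01  3.27920866e-04 -1.05544363e-01]
 [ 1.05544860e-01  2.58985948e-03 -9.94411170e-01]] [-0.00762855  0.58877118  1.26076976]
```

View pics/top0.png

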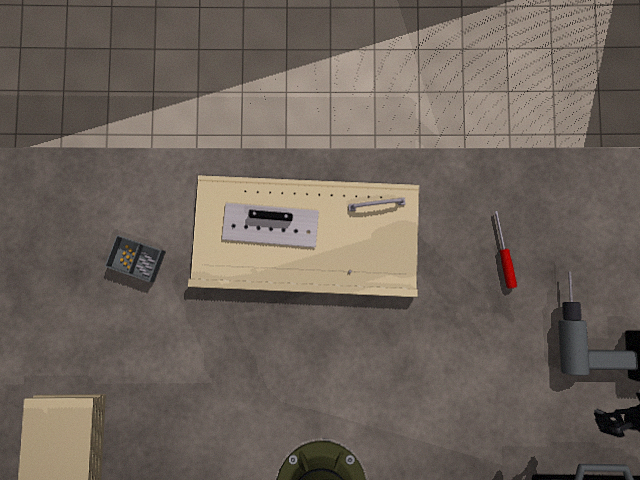

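View pics/side0.png

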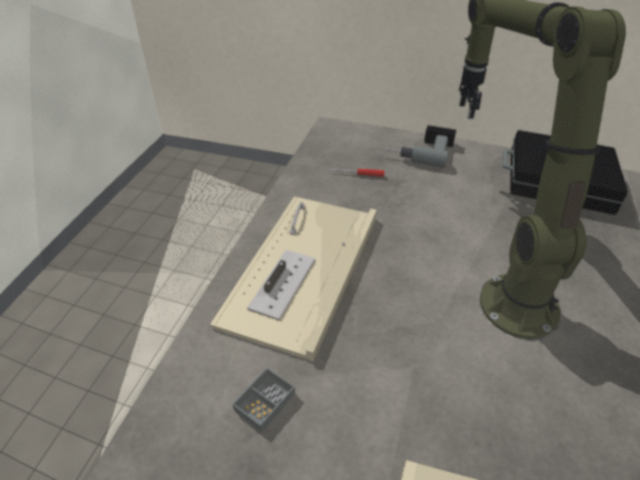

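The top view shows the template at about (270,226) with its index hole at about (308,231). The stile is along the near edge, and the pin is at about (349,272). The side view agrees. Next I'll measure.

```bash
cat > util.py <<'E'
import numpy as np,cv2,pickle
def K(c):
    f=240/np.tan(np.radians(c['vfov']/2)); return np.array([[f,0,c['cx']],[0,f,c['cy']],[0,0,1.]])
def ray(c,uv,z):
    "pixels -> world points on plane at height z"
    p=cv2.undistortPoints(np.float64(uv).reshape(-1,1,2),K(c),np.float64(c['distortion'])).reshape(-1,2)
    R=np.array(c['R']);o=-R.T@np.array(c['t']); d=np.c_[p,np.ones(len(p))]@R
    return o+d*((z-o[2])/d[:,2])[:,None]
def proj(c,X):
    return cv2.projectPoints(np.float64(X).reshape(-1,3),cv2.Rodrigues(np.array(c['R']))[0],np.array(c['t']),K(c),np.float64(c['distortion']))[0].reshape(-1,2)
def line(P):
    "fit line to xy points: angle deg (mod 180), mean"
    vx,vy,x,y=cv2.fitLine(np.float32(P[:,:2]),cv2.DIST_HUBER,0,1e-4,1e-4).ravel()
    return np.array([x,y]),np.array([vx,vy])
E
python3 - <<'E'
from util import *
c=pickle.load(open('top.pkl','rb'));im=c['frame'];hsv=cv2.cvtColor(im,cv2.COLOR_RGB2HSV)
for n,p in dict(panel=(240,330),panelshade=(330,280),template=(232,230),stile=(300,289),table=(430,240),hole=(308,231),pin=(349,272),bar=(260,215),handle=(375,206)).items(): print(n,p,im[p[1],p[0]],hsv[p[1],p[0]]) if 0<p[1]<480 else 0
cv2.imwrite('pics/crop0.png',cv2.resize(im[165:310,180:430,::-1],None,fx=3.2,fy=3.2,interpolation=cv2.INTER_CUBIC))
print(ray(c,[(349,272)],.025),ray(c,[(308,231)],.026))
s=pickle.load(open('side.pkl','rb'));print(ray(s,[(344,244)],.025))
E
```

```text
panel (240, 330) [95 88 84] [11 30 95]
panelshade (330, 280) [184 169 138] [ 20  64 184]
template (232, 230) [165 159 162] [165   9 165]
stile (300, 289) [181 164 134] [ 19  66 181]
table (430, 240) [112  99  95] [  7  39 112]
hole (308, 231) [97 83 64] [17 87 97]
pin (349, 272) [95 90 96] [145  16  96]
bar (260, 215) [12  9 16] [133 112  16]
handle (375, 206) [203 186 153] [ 20  63 203]
[[ 0.52795877 -0.07169255  0.025     ]] [[0.63286694 0.03266991 0.026     ]]
[[ 0.527121   -0.06686164  0.025     ]]
```

View pics/crop0.png

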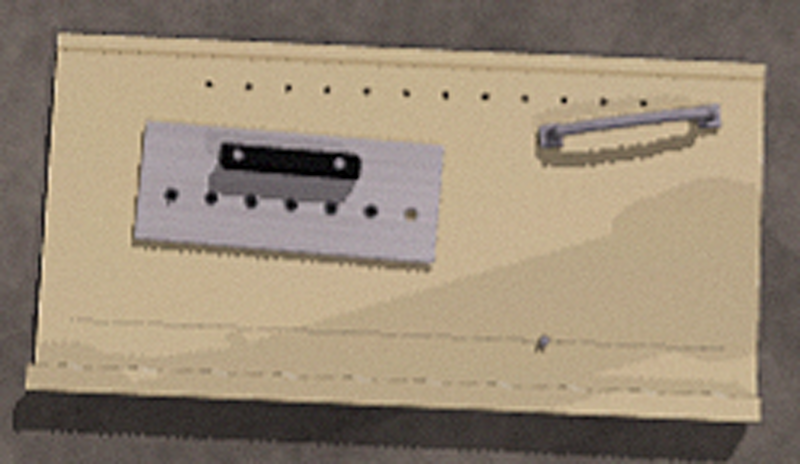

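```bash
cat > meas.py <<'E'
from util import *
def panel(c):
    im=c['frame'];h=cv2.cvtColor(im,cv2.COLOR_RGB2HSV).astype(int)
    g=(h[...,1]>45)&(h[...,2]>125)&(h[...,0]<30)
    g[:165]=0;g[310:]=0;g[:,:175]=0;g[:,430:]=0
    m=cv2.morphologyEx(g.astype('uint8'),cv2.MORPH_OPEN,np.ones((3,3)))
    cols=np.arange(206,412);far=ray(c,[(u,np.argmax(m[:,u])-.5) for u in cols],.018)
    rows=np.arange(190,270)
    L=ray(c,[(np.argmax(m[r])-.5,r) for r in rows],.018)
    Rr=ray(c,[(639-np.argmax(m[r,::-1])+.5,r) for r in rows],.018)
    p,d=line(far); d=d if d[1]>0 else -d   # panel +y
    ey=d; ex=np.array([d[1],-d[0]])
    yL=np.median(L[:,:2]@ey);yR=np.median(Rr[:,:2]@ey);xF=np.median(far[:,:2]@ex)
    print('panel length',yL-yR,'yaw',np.degrees(np.arctan2(-d[0],d[1])),'end yaws',[np.degrees(np.arctan(line(q)[1][1]/line(q)[1][0])) for q in(L,Rr)])
    org=ex*(xF-.145)+ey*(yL+yR)/2
    return org,ex,ey
def template(c,z,box):
    im=c['frame'];h=cv2.cvtColor(im,cv2.COLOR_RGB2HSV).astype(int)
    g=((h[...,1]<32)&(h[...,2]>90)).astype('uint8')
    u0,v0,u1,v1=box;k=np.zeros_like(g);k[v0:v1,u0:u1]=g[v0:v1,u0:u1]
    k=cv2.morphologyEx(k,cv2.MORPH_OPEN,np.ones((3,3)))
    cs=max(cv2.findContours(k,0,1)[0],key=cv2.contourArea)
    W=ray(c,cs.reshape(-1,2),z)[:,:2]
    r=cv2.minAreaRect(np.float32(W*1000));return r
E
python3 - <<'E'
from meas import *
c=pickle.load(open('top.pkl','rb'));im=c['frame']
o,ex,ey=panel(c);print('origin',o)
print('tmpl',template(c,.026,(215,195,330,255)))
h=cv2.cvtColor(im,cv2.COLOR_RGB2HSV).astype(int)
b=((h[...,2]<40)).astype('uint8');k=np.zeros_like(b);k[205:225,240:300]=b[205:225,240:300]
cs=max(cv2.findContours(k,0,1)[0],key=cv2.contourArea);print('bar',cv2.minAreaRect(np.float32(ray(c,cs.reshape(-1,2),.052)[:,:2]*1000)))
P=ray(c,[(180+542/3.2,165+342/3.2)],.022)[0,:2];print('pin world',P,'panel',(P-o)@ex,(P-o)@ey)
H=ray(c,[(180+411/3.2,165+213/3.2)],.024)[0,:2];print('hole world',H)
hb=ray(c,[(180+171/3.2-.3,165+194/3.2)],.026)[0,:2];print('left bush',hb, 'row yaw',np.degrees(np.arctan2(-(hb-H)[0],(hb-H)[1])),np.linalg.norm(hb-H))
pl=ray(c,[(180+75/3.2,165+319/3.2),(180+722/3.2,165+348/3.2)],.018)[:,:2];print('pencil panel x',(pl-o)@ex)
st=ray(c,[(180+60/3.2,165+369/3.2),(180+700/3.2,165+393/3.2)],.018)[:,:2];print('fence dash panel x z18',(st-o)@ex)
q=o+ex*-.125;print('stile pt',q,'mark',o-ex*.088-ey*.12)
E
```

```text
panel length 0.574755101656808 yaw -2.5296397 end yaws [np.float32(-2.487476), np.float32(-2.8165185)]
origin [0.62378896 0.03928304]
tmpl ((649.437744140625, 130.08489990234375), (239.72972106933594, 95.7381591796875), 85.19083404541016)
bar ((669.32080078125, 127.40644836425781), (107.32393646240234, 18.793420791625977), 85.18099212646484)
pin world [ 0.5284524  -0.07278871] panel -0.09029722749234152 -0.11617033030430925
hole world [0.63169216 0.03161231]
left bush [0.64677875 0.22427187] row yaw -4.477523741828259 0.19324934763701865
pencil panel x [-0.08796186 -0.08848555]
fence dash panel x z18 [-0.12821538 -0.12497762]
stile pt [0.49891077 0.04480007] mark [ 0.53057837 -0.07671603]
```

```bash
cat > go.py <<'E'
# usage: go.py x y z(m) yaw_of_tool_x(deg): prints shift in tool axes (mm) and spin units from the measured pose
import sys,numpy as np
from workcell import sense
s=sense();R=np.array(s['tcp_rot']);p=np.array(s['eef_pos'])
x,y,z,yaw=map(float,sys.argv[1:5])
cur=np.degrees(np.arctan2(R[1,0],R[0,0]))
print('t',round(s['time'],2),'p',p.round(4),'yaw',cur.round(2),'F',np.round(s['contact_force'],1),'open',round(s['opening'],4))
print('shift',((np.array([x,y,z])-p)@R*1000).round(1),'spin',round(-(((yaw-cur+180)%360)-180)/6,3))
E
python3 -m handwheel '[[[669,-512,60,-10.5],[669,-512,60,-10.5],[669,-512,60,-10.5],[669,-512,60,-10.5],[669,-512,60,-10.5],[669,-512,60,-10.5],[669,-512,60,-10.5],[669,-512,60,-10.5],[669,-512,60,-10.5],[669,-512,60,-10.5],[669,-512,60,-10.5],[669,-512,60,-10.5],[669,-512,60,-10.5],[669,-512,60,-10.5],[669,-512,60,-10.5],[669,-512,60,-10.5],[669,-512,60,-10.5],[669,-512,60,-10.5],[669,-512,60,-10.5],[669,-512,60,-10.5]]]' 0 20; python3 go.py .6703 .1279 .08 85.3
```

```text
time: 1.77
eef_pos: [0.666, 0.1189, 0.1712]
tcp_rot: [[0.081, 0.997, -0.001], [0.997, -0.081, -0.001], [-0.001, -0.001, -1.0]]
contact_force: [0.5, 0.0, 0.2]
opening: 0.0854
t 1.77 p [0.666  0.1189 0.1712] yaw 85.36 F [0.5 0.  0.2] open 0.0854
shift [ 9.4  3.7 91.2] spin 0.009
```

```bash
python3 -m handwheel '[[[9,3.5,40,0],[9,3.5,75,0],[9,3.5,108,0],[9,3.5,110,0],[9,3.5,110,0]]]'; python3 go.py .6703 .1279 .029 85.3
python3 - <<'E'
from workcell import *
import cv2
for n,(u,v,a,b) in dict(top=(200,180,160,120),side=(230,160,180,160)).items():
    c=capture(n);cv2.imwrite(f'pics/{n}1.png',cv2.resize(c['frame'][v:v+b,u:u+a,::-1],None,fx=3,fy=3,interpolation=cv2.INTER_CUBIC))
a=cv2.imread('pics/top1.png');b=cv2.imread('pics/side1.png')
b=cv2.resize(b,(400,360));cv2.imwrite('pics/both1.png',cv2.hconcat([cv2.resize(a,(400,300)),b[:300]]))
E
```

```text
time: 2.18
eef_pos: [0.6678, 0.1255, 0.0595]
tcp_rot: [[0.08, 0.997, -0.006], [0.997, -0.08, -0.001], [-0.001, -0.005, -1.0]]
contact_force: [0.7, -0.1, 0.5]
opening: 0.0856
t 2.18 p [0.6678 0.1255 0.0595] yaw 85.39 F [ 0.7 -0.1  0.5] open 0.0856
shift [ 2.6  2.5 30.5] spin 0.015
```

View pics/both1.png

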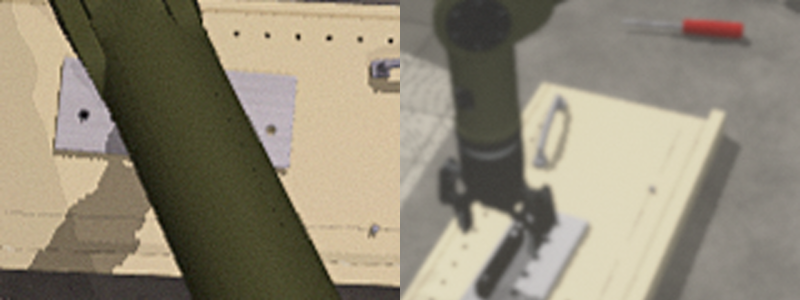

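The jaws straddle the bar and the pin is in the clear, so I'll lower and grip.

```bash
python3 -m handwheel '[[[1,1,12,0],[1,1,24,0],[1,1,29,0],[1,1,30,0],[1,1,30,0],[1,1,30,0]]]'; python3 go.py .6703 .1279 .029 85.3; python3 -m handwheel '[[[0,0,0,0],[0,0,0,0],[0,0,0,0],[0,0,0,0],[0,0,0,0],[0,0,0,0],[0,0,0,0],[0,0,0,0],[0,0,0,0],[0,0,0,0],[0,0,0,0],[0,0,0,0]]]' 255 40
```

```text
time: 2.78
eef_pos: [0.6709, 0.1271, 0.0323]
tcp_rot: [[0.08, 0.997, 0.0], [0.997, -0.08, 0.0], [0.0, 0.0, -1.0]]
contact_force: [-0.3, 0.5, 0.1]
opening: 0.0857
t 2.78 p [0.6709 0.1271 0.0323] yaw 85.39 F [-0.3  0.5  0.1] open 0.0857
shift [ 0.7 -0.7  3.3] spin 0.015
time: 3.78
eef_pos: [0.6712, 0.1272, 0.0324]
tcp_rot: [[0.08, 0.997, 0.001], [0.997, -0.08, 0.0], [0.0, 0.001, -1.0]]
contact_force: [2.2, 0.5, 1.7]
opening: 0.0168
```

```bash
python3 -m handwheel '[[[0,0,-3,0],[0,0,-10,0],[0,0,-20,0],[0,0,-30,0],[0,0,-30,0],[0,0,-30,0],[0,0,-30,0],[0,0,-30,0]]]'; python3 - <<'E'
from workcell import *
import cv2,pickle
for n in('top','side'):
    c=capture(n);pickle.dump(c,open(n+'2.pkl','wb'))
    u,v,a,b=dict(top=(200,180,160,120),side=(230,210,160,120))[n]
    cv2.imwrite(f'pics/{n}2.png',cv2.resize(c['frame'][v:v+b,u:u+a,::-1],(400,300),interpolation=cv2.INTER_CUBIC))
cv2.imwrite('pics/both2.png',cv2.hconcat([cv2.imread('pics/top2.png'),cv2.imread('pics/side2.png')]))
print(sense()['contact_force'],sense()['ft_torque'],sense()['eef_pos'])
E
```

```text
time: 4.45
eef_pos: [0.6703, 0.1269, 0.0616]
tcp_rot: [[0.08, 0.997, -0.001], [0.997, -0.08, -0.0], [-0.0, -0.001, -1.0]]
contact_force: [-0.2, 0.1, -5.7]
opening: 0.0171
[ 0.64244525 -0.23715813 -5.12731613] [-0.02272973 -0.09965096  0.01387331] [0.67032565 0.12696298 0.06147974]
```

View pics/both2.png

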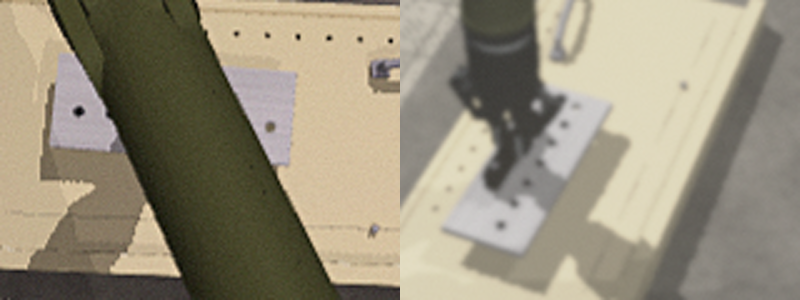

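```bash
python3 - <<'E'
from meas import *
c=pickle.load(open('top2.pkl','rb'));s=pickle.load(open('side2.pkl','rb'))
def sub(c,u,v,r,dark=True):
    g=cv2.cvtColor(c['frame'],cv2.COLOR_RGB2GRAY).astype(float)[v-r:v+r+1,u-r:u+r+1]
    w=np.clip(np.median(g)-15-g,0,None);yy,xx=np.mgrid[-r:r+1,-r:r+1];return (u+(w*xx).sum()/w.sum(),v+(w*yy).sum()/w.sum())
tcp=np.array([.6703,.1270]);z=.0472
tx=np.array([.080,.997]);ty=np.array([.997,-.080])
ht=sub(c,308,231,4);bt=sub(c,232,224,4);hs=(230+574*.4-160,210+107*.4);bs=(0,0)
H=ray(c,[ht],z+.007)[0,:2];B=ray(c,[bt],z+.008)[0,:2]
d=B-H;print(ht,bt,'H',H,'B',B,np.linalg.norm(d),'yaw',np.degrees(np.arctan2(-d[0],d[1])))
# expected hole from tcp=bar centre: (-32.5,-98)
e=d/np.linalg.norm(d);x=np.array([e[1],-e[0]])
print('hole rel tcp along template x,y',(H-tcp)@x,(H-tcp)@e)
o,ex,ey=panel(pickle.load(open('top.pkl','rb')))
t0=pickle.load(open('top.pkl','rb'));s0=pickle.load(open('side.pkl','rb'))
pt=sub(t0,349,272,4);ps=sub(s0,344,244,4)
for n,cc,p in(('top',t0,pt),('side',s0,ps)):
    P=ray(cc,[p],.0215)[0,:2];print(n,p,'pin',P,'panel',(P-o)@ex,(P-o)@ey)
# side-view check with same hole in template at start, and screw/bush
for cc,p in((t0,sub(t0,308,231,4)),(s0,sub(s0,300,259,4))): print('hole0',p,ray(cc,[p],.025)[0,:2])
E
```

```text
(np.float64(307.64303482587064), np.float64(230.26616915422886)) (np.float64(231.0871641791045), np.float64(224.12477611940298)) H [0.63077527 0.03261248] B [0.64616959 0.22413278] 0.19213800009922283 yaw -4.595528970045093
hole rel tcp along template x,y -0.03183522257625905 -0.0972508433681902
panel length 0.574755101656808 yaw -2.5296397 end yaws [np.float32(-2.487476), np.float32(-2.8165185)]
top (np.float64(348.7236111111111), np.float64(272.15694444444443)) pin [ 0.52776412 -0.07115164] panel -0.09105709882849114 -0.11456523554662737
side (np.float64(343.18791946308727), np.float64(244.04026845637583)) pin [ 0.53032479 -0.06951062] panel -0.0885713477431526 -0.1128127979482634
hole0 (np.float64(308.078431372549), np.float64(231.26797385620915)) [0.63231449 0.03250086]
hole0 (np.float64(299.98275862068965), np.float64(259.0689655172414)) [0.63298096 0.03353646]
```

```bash
python3 go.py .5739 .0305 .0615 87.47
```

```text
t 4.55 p [0.6703 0.127  0.0615] yaw 85.39 F [ 0.6 -0.2 -5.1] open 0.0172
shift [-1.039e+02 -8.840e+01  1.000e-01] spin -0.347
```

```bash
python3 -m handwheel '[[[-5,-4,0,0],[-16,-14,0,-0.05],[-32,-27,0,-0.1],[-48,-41,0,-0.15],[-64,-54,0,-0.2],[-80,-68,0,-0.25],[-93,-79,0,-0.3],[-101,-86,0,-0.35],[-104,-88.5,0,-0.35],[-104,-88.5,0,-0.35],[-104,-88.5,0,-0.35],[-104,-88.5,0,-0.35]]]'; python3 go.py .5739 .0305 .0455 87.47
python3 - <<'E'
from workcell import *
import cv2,pickle
for n in('top','side'):
    c=capture(n);pickle.dump(c,open(n+'3.pkl','wb'))
    u,v,a,b=dict(top=(230,210,160,120),side=(270,200,120,90))[n]
    cv2.imwrite(f'pics/{n}3.png',cv2.resize(c['frame'][v:v+b,u:u+a,::-1],(400,300),interpolation=cv2.INTER_CUBIC))
cv2.imwrite('pics/both3.png',cv2.hconcat([cv2.imread('pics/top3.png'),cv2.imread('pics/side3.png')]))
E
```

```text
time: 5.55
eef_pos: [0.575, 0.0319, 0.0624]
tcp_rot: [[0.043, 0.999, 0.001], [0.999, -0.043, 0.001], [0.001, 0.001, -1.0]]
contact_force: [-0.0, 0.3, -5.1]
opening: 0.0168
t 5.55 p [0.575  0.0319 0.0624] yaw 87.56 F [-0.   0.3 -5.1] open 0.0168
shift [-1.5 -1.1 16.9] spin 0.015
```

View pics/both3.png

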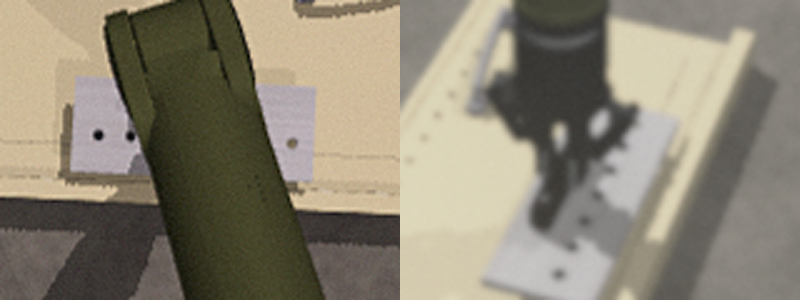

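```bash
python3 -m handwheel '[[[0,0,5,0],[0,0,11,0],[0,0,17,0],[0,0,17,0],[0,0,17,0],[0,0,17,0]]]'; python3 -m handwheel '[[[0,-1,0,0],[0,-2,0,0],[0,-3,0,0],[0,-4,0,0],[0,-4,0,0],[0,-4,0,0]]]';python3 -m handwheel '[[[0,-0.5,0,0],[0,-1,0,0],[0,-1.5,0,0],[0,-2,0,0],[0,-2,0,0],[0,-2,0,0]]]'
```

```text
time: 6.15
eef_pos: [0.5742, 0.0307, 0.0449]
tcp_rot: [[0.044, 0.999, -0.0], [0.999, -0.044, 0.0], [0.0, -0.0, -1.0]]
contact_force: [-0.1, -0.6, -4.7]
opening: 0.0171
time: 6.65
eef_pos: [0.5702, 0.0307, 0.0452]
tcp_rot: [[0.044, 0.999, 0.0], [0.999, -0.044, -0.0], [-0.0, 0.0, -1.0]]
contact_force: [-0.3, -0.2, -5.1]
opening: 0.017
time: 7.15
eef_pos: [0.5681, 0.0308, 0.045]
tcp_rot: [[0.044, 0.999, -0.0], [0.999, -0.044, -0.0], [-0.0, -0.0, -1.0]]
contact_force: [0.2, -0.2, -5.9]
opening: 0.0169
```

```bash
for i in 1 ; do python3 -m handwheel '[[[0,-0.5,0,0],[0,-1,0,0],[0,-1,0,0],[0,-1,0,0]]]' | grep -E 'eef|force'; done; python3 -m handwheel '[[[0,-0.5,0,0],[0,-1,0,0],[0,-1,0,0],[0,-1,0,0]]]' | grep -E 'eef|force'; python3 -c "from workcell import sense;print(sense()['ft_torque'])"
```

```text
eef_pos: [0.5674, 0.0309, 0.0452]
contact_force: [1.0, 0.4, -5.7]
eef_pos: [0.5673, 0.0309, 0.0455]
contact_force: [3.7, -0.0, -6.9]
[-0.00943052 -1.127648   -0.00332602]
```

```bash
python3 -m handwheel '[[[0,0,1,0],[0,0,2,0],[0,0,3,0],[0,0,4,0],[0,0,5,0],[0,0,5,0],[0,0,5,0]]]' | grep -E 'eef|force'; python3 -m handwheel '[[[0,0,0.5,0],[0,0,1,0],[0,0,1,0],[0,0,1,0]]]' | grep -E 'eef|force';python3 -m handwheel '[[[0,0,0.5,0],[0,0,1,0],[0,0,1,0],[0,0,1,0]]]' | grep -E 'eef|force'; python3 -c "from workcell import sense;print(sense()['ft_torque'])"
```

```text
eef_pos: [0.5673, 0.0309, 0.0406]
contact_force: [5.4, 0.6, -3.3]
eef_pos: [0.5673, 0.0309, 0.0396]
contact_force: [5.0, 0.3, -3.2]
eef_pos: [0.5673, 0.031, 0.0388]
contact_force: [6.0, 0.3, -1.7]
[-0.26264545 -1.139341    0.05726795]
```

```bash
cat > st.py <<'E'
from workcell import sense
import numpy as np
s=sense();R=np.array(s['tcp_rot']);print(round(s['time'],2),np.round(s['eef_pos'],4),'F',np.round(s['contact_force'],1),'M',np.round(s['ft_torque'],2),'tilt mrad',np.round(R[:2,2]*1000,1))
E
H="python3 -m handwheel"; python3 -m handwheel '[[[0,0,0.5,0],[0,0,1,0],[0,0,1,0],[0,0,1,0]]]' >/dev/null; python3 st.py; python3 -m handwheel '[[[-0.5,0,0,0],[-1,0,0,0],[-1,0,0,0]]]'>/dev/null; python3 st.py; python3 -m handwheel '[[[-0.5,0,0,0],[-1,0,0,0],[-1,0,0,0]]]'>/dev/null; python3 st.py
```

```text
9.4 [0.5674 0.0312 0.038 ] F [ 5.1 -0.2  1.4] M [-0.2  -1.05  0.02] tilt mrad [2.5 0. ]
9.65 [0.5674 0.0312 0.038 ] F [5.6 2.3 0.4] M [ 0.02 -1.2   0.02] tilt mrad [2.7 1.3]
9.9 [0.5674 0.0312 0.0381] F [ 5.6  4.3 -0.2] M [ 0.45 -1.15 -0.1 ] tilt mrad [3.  2.5]
```

```bash
python3 -m handwheel '[[[-0.5,0,0,0],[-1,0,0,0],[-1,0,0,0]]]'>/dev/null; python3 st.py; python3 -m handwheel '[[[-0.5,0,0,0],[-1,0,0,0],[-1,0,0,0]]]'>/dev/null; python3 st.py
```

```text
10.15 [0.5673 0.0307 0.0381] F [ 6.   5.  -0.5] M [ 0.56 -1.22 -0.1 ] tilt mrad [3.1 3.1]
10.4 [0.5673 0.0297 0.0381] F [5.9 5.3 0.2] M [ 0.55 -1.19 -0.08] tilt mrad [3. 3.]
```

```bash
python3 -m handwheel '[[[-0.5,0,0,0],[-1,0,0,0],[-1,0,0,0]]]'>/dev/null; python3 st.py; python3 -m handwheel '[[[-0.5,0,0,0],[-1,0,0,0],[-1,0,0,0]]]'>/dev/null; python3 st.py; python3 -m handwheel '[[[-0.5,0,0,0],[-1,0,0,0],[-1,0,0,0]]]'>/dev/null; python3 st.py
```

```text
10.65 [0.5672 0.0287 0.0381] F [ 4.5  4.7 -0.5] M [ 0.61 -1.19 -0.09] tilt mrad [3. 3.]
10.9 [0.5672 0.0276 0.0381] F [5.7 5.4 1.4] M [ 0.57 -1.2  -0.09] tilt mrad [3. 3.]
11.15 [0.5671 0.0266 0.0381] F [5.6 5.2 0.1] M [ 0.59 -1.22 -0.  ] tilt mrad [3. 3.]
```

```bash
python3 -m handwheel '[[[-0.5,0,0,0],[-1,0,0,0],[-1,0,0,0]]]'>/dev/null; python3 st.py; python3 -m handwheel '[[[-0.5,0,0,0],[-1,0,0,0],[-1,0,0,0]]]'>/dev/null; python3 st.py
```

```text
11.4 [0.5671 0.0256 0.038 ] F [5.3 2.6 0.4] M [ 0.6  -1.2  -0.08] tilt mrad [3. 3.]
11.65 [0.5671 0.0244 0.0379] F [ 6.1  4.2 -0.3] M [ 0.54 -1.3  -0.06] tilt mrad [3.  2.8]
```

```bash
python3 -m handwheel '[[[-0.5,0,0,0],[-1,0,0,0],[-1,0,0,0]]]'>/dev/null; python3 st.py; python3 -m handwheel '[[[-0.5,0,0,0],[-1,0,0,0],[-1,0,0,0]]]'>/dev/null; python3 st.py
```

```text
11.9 [0.5669 0.0227 0.0374] F [ 6.9  4.  -2.4] M [ 0.62 -1.5  -0.03] tilt mrad [2.8 2.4]
12.15 [0.5669 0.0217 0.0373] F [ 6.8  2.6 -3.8] M [ 0.63 -1.67 -0.03] tilt mrad [2.8 2.7]
```

```bash
python3 -m handwheel '[[[0,0,0.5,0],[0,0,1,0],[0,0,1,0]]]'>/dev/null; python3 st.py; python3 -m handwheel '[[[0,0,0.5,0],[0,0,1,0],[0,0,1,0]]]'>/dev/null; python3 st.py; python3 - <<'E'
from workcell import *
import cv2,pickle
for n in('top','side'):
    c=capture(n);pickle.dump(c,open(n+'4.pkl','wb'))
    u,v,a,b=dict(top=(310,240,80,60),side=(290,200,100,75))[n]
    cv2.imwrite(f'pics/{n}4.png',cv2.resize(c['frame'][v:v+b,u:u+a,::-1],(400,300),interpolation=cv2.INTER_CUBIC))
cv2.imwrite('pics/both4.png',cv2.hconcat([cv2.imread('pics/top4.png'),cv2.imread('pics/side4.png')]))
E
```

```text
12.4 [0.5669 0.0212 0.0364] F [ 6.8  2.  -3.5] M [ 0.48 -1.55 -0.03] tilt mrad [2.7 1.8]
12.65 [0.5669 0.0208 0.0355] F [ 6.2  0.3 -3. ] M [ 0.29 -1.4   0.05] tilt mrad [2.6 1.3]
```

View pics/both4.png

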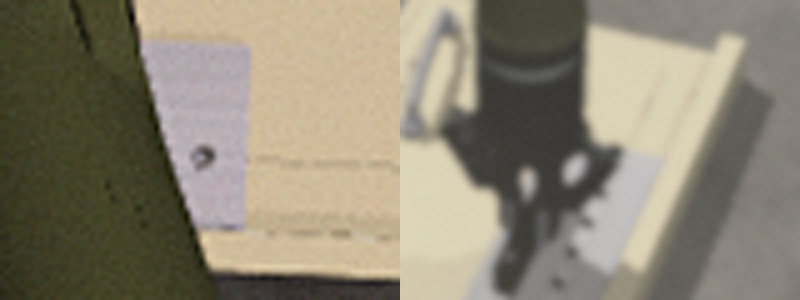

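The index hole at crop (203,156) shows the steel pin inside it, and the edge is at the stile. I'll lower the rest in small steps.

```bash
python3 -m handwheel '[[[0,0,0.5,0],[0,0,1,0],[0,0,1,0]]]'>/dev/null; python3 st.py; python3 -m handwheel '[[[0,0,0.5,0],[0,0,1,0],[0,0,1,0]]]'>/dev/null; python3 st.py; python3 -m handwheel '[[[0,0,0.5,0],[0,0,1,0],[0,0,1,0]]]'>/dev/null; python3 st.py
```

```text
13.0 [0.5669 0.0206 0.0345] F [ 6.1  0.8 -1.7] M [ 0.13 -1.4   0.03] tilt mrad [2.5 1.1]
13.25 [0.5669 0.0206 0.0336] F [ 6.5  0.6 -1.7] M [ 0.16 -1.35 -0.02] tilt mrad [2.4 1. ]
13.5 [0.5669 0.0206 0.0327] F [ 6.   1.5 -1.1] M [ 0.27 -1.27  0.01] tilt mrad [2.5 0.9]
```

```bash
python3 -m handwheel '[[[0,0,0.5,0],[0,0,1,0],[0,0,1,0]]]'>/dev/null; python3 st.py; python3 -m handwheel '[[[0,0,0.5,0],[0,0,1,0],[0,0,1,0]]]'>/dev/null; python3 st.py; python3 -m handwheel '[[[0,0,0.5,0],[0,0,1,0],[0,0,1,0]]]'>/dev/null; python3 st.py
```

```text
13.75 [0.5669 0.0205 0.0323] F [4.8 0.7 4.6] M [ 0.31 -0.8   0.02] tilt mrad [2.3 0.6]
14.0 [0.5669 0.0205 0.0323] F [ 0.5  0.3 12.4] M [ 0.28 -0.18  0.08] tilt mrad [ 2.1 -0.1]
14.25 [0.5669 0.0205 0.0322] F [-1.3 -0.  18.9] M [0.24 0.42 0.03] tilt mrad [ 2.  -0.7]
```

```bash
python3 -m handwheel '[[[0,0,-1,0],[0,0,-1.7,0],[0,0,-1.7,0]]]'>/dev/null; python3 st.py; python3 -m handwheel '[[[0,0,0,0],[0,0,0,0],[0,0,0,0],[0,0,0,0],[0,0,0,0],[0,0,0,0],[0,0,0,0]]]' 130; python3 st.py
```

```text
14.5 [0.5669 0.0205 0.0323] F [ 3.  -0.1  7.4] M [ 0.33 -0.63 -0.06] tilt mrad [2.5 0.3]
time: 15.08
eef_pos: [0.5654, 0.0199, 0.0305]
tcp_rot: [[0.044, 0.999, -0.001], [0.999, -0.044, -0.0], [-0.0, -0.001, -1.0]]
contact_force: [0.8, 0.0, -0.2]
opening: 0.042
15.08 [0.5654 0.0199 0.0305] F [ 0.8  0.  -0.2] M [-0.02  0.01 -0.02] tilt mrad [-0.8 -0.1]
```

```bash
python3 -m handwheel '[[[0,0,-5,0],[0,0,-15,0],[0,0,-30,0],[0,0,-60,0],[0,0,-100,0],[0,0,-140,0],[-30,0,-160,0],[-70,0,-160,0],[-110,0,-160,0],[-150,0,-160,0],[-190,0,-160,0],[-230,0,-160,0],[-270,0,-160,0],[-300,0,-160,0],[-300,0,-160,0],[-300,0,-160,0]]]'; python3 - <<'E'
from workcell import *
from meas import *
for n in('top','side'):
    c=capture(n);pickle.dump(c,open(n+'5.pkl','wb'))
    u,v,a,b=dict(top=(240,230,140,70),side=(260,200,140,105))[n]
    cv2.imwrite(f'pics/{n}5.png',cv2.resize(c['frame'][v:v+b,u:u+a,::-1],(400,int(400*b/a)),interpolation=cv2.INTER_CUBIC))
a=cv2.imread('pics/top5.png');b=cv2.imread('pics/side5.png');cv2.imwrite('pics/both5.png',cv2.hconcat([cv2.copyMakeBorder(a,0,100,0,0,0),b[:300]]))
c=pickle.load(open('top5.pkl','rb'));o,ex,ey=panel(pickle.load(open('top.pkl','rb')))
r=template(c,.026,(240,240,385,285));C=np.array(r[0])/1000;print('tmpl',r,'panel xy of centre',(C-o)@ex*1000,(C-o)@ey*1000)
# height of plate from depth map
R=np.array(c['R']);t=np.array(c['t'])
for q in((-110,0),(-110,-70),(-110,60),(-40,90),(-40,-110),(-110,-105)):
    P=np.r_[o+ex*q[0]/1000+ey*q[1]/1000,.026]; u,v=proj(c,P)[0]; z=np.median(c['z_map'][int(v)-1:int(v)+2,int(u)-1:int(u)+2])
    zp=(R@P+t)[2];print(q,'plate z mm ~',26+(zp-z)*1000)
E
```

```text
time: 16.42
eef_pos: [0.5518, -0.2823, 0.1914]
tcp_rot: [[0.048, 0.999, 0.0], [0.999, -0.048, -0.0], [-0.0, 0.0, -1.0]]
contact_force: [0.2, 0.9, 1.1]
opening: 0.0416
panel length 0.574755101656808 yaw -2.5296397 end yaws [np.float32(-2.487476), np.float32(-2.8165185)]
tmpl ((545.2916870117188, 22.77075958251953), (239.71453857421875, 94.6561279296875), 87.51290893554688) panel xy of centre -77.69198542511555 -19.96076205780738
(-110, 0) plate z mm ~ 25.57071121621377
(-110, -70) plate z mm ~ 25.48801753656258
(-110, 60) plate z mm ~ 25.931184941802663
(-40, 90) plate z mm ~ 26.125392686157745
(-40, -110) plate z mm ~ 25.070599979159812
(-110, -105) plate z mm ~ 27.385192566684125
```

View pics/both5.png

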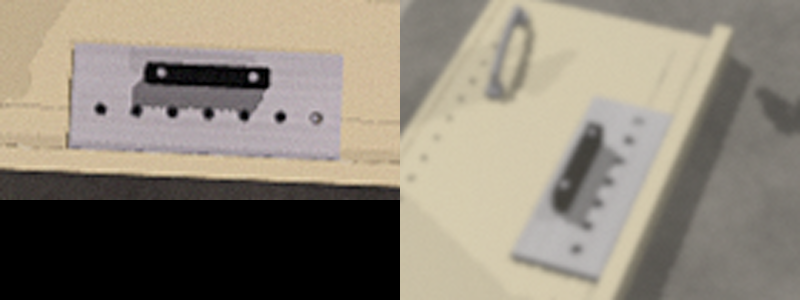

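The last picture shows the steel pin inside the index hole at crop (316,118). The plate lies flat and its edge is at the stile. The numbers agree, so I'll hand in.

```bash
python3 -c "
from workcell import *
hand_in();print(sense()['time'])"
```

```text
the job is handed in; nothing more can be done
the job is handed in; nothing more can be done
```

The template is lying flat on the panel with its index hole down over the pin and its long edge against the stile. I handed the job in at about 16.5 s, with no verdict reported.

**What I did:** I gripped the template by its bar and carried it over the panel. I set its edge against the stile with about 4 to 7 N. Then I slid it along −y, pressing lightly on the pin, until it dropped, and lowered it in small steps. After letting go I lifted clear and moved the arm aside.

**Last checks:**
- **Stile:** the template's centre is at (−77.7, −20.0) mm in the panel's frame, where x would be −77.5 if fully seated. It is parallel to the stile within about 0.05°.
- **Pin:** the pin can be seen inside the hole. The hole is about 2 mm from the pin mark.
- **Flatness:** five of six depth samples put the plate's top at 25.1 to 26.1 mm (26 expected). The sixth read 27.4 mm; it lay near the stile, the hole and the plate's end. With the template on the panel, the tool height (32.3 mm) matched the one at the first grip (32.4 mm).
- **Force:** the wrist readings reached about 19 N upward, roughly 24 N on the panel with the template's weight. That came after the template was fully down; before that I read about 7 N at most. These were read between moves, so a brief peak could have been missed.
- **Other things:** I moved nothing else and saw no sign of contact. I did not measure the handle, tray and screwdriver again.

**What disagreed:** the camera put the pin at y ≈ −113 to −116 mm, while the hole came to rest at about −118 mm. I put this down to pixel resolution and shading on the pin.

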